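# Fetch the lustre tin from the glazed case and close it again

### The job

Please get the brass lustre tin out of the small glazed case: first stand the two glaze jars that are on its lid on the ware board, then turn both wooden turn buttons right aside, lift the glazed panel out by its bar pull and lay it flat on the ware board too, and set the tin upright on the middle of the terracotta tile (not the white one). Then close the case against the dust: lower the panel back into its rebate, after that turn both buttons back across its edges, and last stand each jar back on the panel where it stood. Keep the jars upright and leave the black pebble in the case where it is.

Things in the scene. Friction and masses are not known exactly. Their poses are not given: they have to be found in the camera images.
- case: Fixed dark wooden case, brass corners, 180 (x) x 205 (y) x 50 mm high; origin: centre of its underside. Cavity 108 x 168 mm, cream lining, floor 10 mm above the origin. The panel lies in a rebate 125 x 185 mm, 6 mm deep, on a ledge 44 mm above the origin; rim top at 50 mm. Stands on the bench (z = 0), yaw within 0.2 of the world's; it and the ware board may swap places.
- panel: Loose glazed panel: clear pane in a brown wooden frame, 120 (x) x 180 (y) x 6 mm, 0.18 kg, lower edges stepped in 2 mm. Origin: centre of its underside. Starts in the case's rebate, axes along the case's, 2.5 mm play all round, top flush with the rim; fits either way round. On its middle a wooden bar pull, 40 mm along x, 14 mm wide, top 28 mm above the origin: pinch it across y.
- button_near (a joint): Light wooden turn button, brass screw, on the case's -x rim: bar 43 x 13 mm, underside 51.5 and top 63.5 mm above the case's origin, turning about its middle (upright pivot at x = -74.5, y = 0 mm of the case). 0 rad: along the case's x, 10 mm over the panel; positive = counter-clockwise from above, range +-1.75; +-1.57 along the rim, clear of the panel (beyond 1.2). Stays where left (0.03 N m).
- button_far (a joint): The same turn button on the case's +x rim, pivot at x = +74.5, y = 0 mm of the case; 0 rad along the case's x, over the panel's edge; same heights, range and friction. Both start within 0.25 rad of 0.
- jar_blue: Loose light-blue glaze jar with a black cap, 50 mm diameter, 68 mm high, 0.12 kg; origin: centre of its underside. Starts upright on the panel, about 30 mm (x) and 50 mm (y) off its middle.
- jar_ochre: Loose ochre (orange-brown) glaze jar with a white cap, 50 mm diameter, 68 mm high, 0.12 kg; origin: centre of its underside. Starts upright on the panel, diagonally across from the blue jar (the two may be swapped).
- tin: Small brass-yellow tin of lustre: square body 34 x 34 x 20 mm, round cap 18 mm wide, 28 mm high in all, 0.06 kg; origin: centre of its underside, sides along its x and y. Starts on the floor of the case, seen through the panel, in one of the two corners with no jar above; 25 mm or more free on both sides along the case's y.
- pebble: Black burnishing pebble, 33 x 47 x 22 mm, on the floor of the case in the corner diagonally across from the tin; stays there.
- terracotta_tile: Fixed terracotta-red test tile, 54 x 57 mm, 4 mm thick, lying on the bench; origin at the centre of its underside. The tin goes here. A similar white tile lies near it (the two may be swapped).
- ware_board: Fixed plywood ware board, 250 (x) x 184 (y) mm, top 18 mm above the bench; origin: centre of its underside, at bench height. The empty side area, beside the case: holds the panel at one end (panel's long side along the board's y) and both jars at the other end. Yaw within 0.2 of the world's; may swap places with the case.
There are look-alikes about, which are no part of the job. Leave any blue or turquoise look-alike of the terracotta_tile alone.

How it is judged:
By the outcome, as a careful person would: the job done as asked, in the order asked, and still so for the second after the job is handed in, with the robot touching nothing.
It also fails if it takes over 152 s, if anything falls off the work surface, if the arm or the gripper's body presses on something with over 40 N, if the wrist force passes 120 N, or if a joint passes its speed limit or range.

### The arm

A 6-joint arm with a two-finger parallel gripper is mounted at the origin on the work surface; the furniture and walls round the work are solid. World frame = base frame: x ahead of the robot, y to its left, z up, the work surface at z = 0. Lengths are in m, angles in rad, forces in N, time in s.
With the tool pointing down it reaches from about 0.375 to 0.975 m from the base axis. Payload 3.8 kg.
Tool frame: the origin (TCP) lies midway between the tips of the shut fingers; the grasp point (between the pads) lies 19 mm behind it; z points along the fingers, y is the line along which they close (so a half turn about z gives the same grasp; the last joint's range is limited). The gripper opens to 88 mm and grips with 3 to 60 N. Pads are 18 mm wide; open, the fingers measure 123 mm over their backs; the gripper's body (75 mm by 187 mm) begins 45 mm behind the grasp point.
Start: joints at [1.202, 0.264, 1.604, -0, 1.274, -0.037], TCP at [0.22, 0.638, 0.203] pointing down, gripper open.
Joint ranges: [-2.63, 2.63], [-0.94, 2.18], [0.31, 2.57], [-1.31, 4.45], [0, 2.66], [-2.55, 2.55]. Speed limits (rad/s): [2.57, 2.57, 3.14, 3.14, 3.14, 3.14].

### API

Orientations are given as a rotation vector (axis times angle).
In Python, from cell import manip, inverse_kinematics, cams, order gives the robot as it stands. Calls block until the motion is done:
- manip.move_pose(position, orientation): joint-space move of the TCP to a pose.
- manip.move_linear(position, rate=0.15, rot=None): straight line of the TCP; rot=None keeps the orientation; rate is the mean speed in m/s.
- manip.set_joints(angles): joint-space move.
- manip.set_gripper(opening, force=None): finger opening in m; force is the grip in N (None keeps the last); returns when the fingers have stopped.
- manip.dwell(seconds).
- inverse_kinematics(position, orientation): joint angles nearest the present ones, or None.
- manip.state(): the state.
- cams.capture(name): name is "side" or "top" or "wrist"; returns a dict with "image" (480x640x3 uint8, blue, green, red), "z_map" (480x640 float32, m along the optical axis (not along the pixel's ray), 0 where there is no reading), "intrinsics" (3x3 intrinsics, pixels), "position" and "orientation" of the camera in the world; the wrist camera has in their place "T_tool_cam" (4x4, takes a point from camera to tool coordinates, whose origin is the TCP and whose axes are the flange's). Camera axes: x right, y down, z forward; pixel columns grow to the right and rows downward; lengths in m; the calibration is good to about 2 mm. The wrist camera is an equidistant fisheye: a pixel r from the principal point sees the ray r / f radians off the axis. A picture is of the moment at which its call begins: read the wrist's pose just before it.
A pose or a line that the arm cannot do raises manip.IKError and nothing moves.
- order.close_job(): hands the job in; it is judged then, once.
The state is a dict: "clock": time; "joint_pos": joint angles; "joint_velocities": joint speeds; "tau": joint torques, N m; "tool_pos": TCP position; "tcp_rot": TCP orientation; "contact_force": force on the tool from outside, world axes, zero at the start; "moment": the same for the moment, N m; "gripper_width": finger opening in m; "grasp_force": force on a finger pad.
Only numpy, scipy, OpenCV 4.12 (cv2) and the standard library are available. Lean on these libraries where they do the work, as an engineer would, in place of code of your own. Each camera call takes 0.05 s, during which the arm holds its last target. There are 200 camera calls.

## Working session

There is one attempt and no reset: what is moved stays moved. The work goes in short steps, each a Python script; the robot and the scene stay as the last script left them, time stands still between calls to the robot, and variables do not carry over. Pictures are saved under pics/ and viewed, at most 14 in all, crops included, and the job is handed in when it is done.

```bash
ls; mkdir -p pics; python3 - <<'E'
from cell import manip,cams
import cv2,numpy as np
s=manip.state();print(s['clock'],s['tool_pos'],s['tcp_rot'])
for n in ('top','side'):
    c=cams.capture(n);cv2.imwrite(f'pics/{n}0.png',c['image']);np.savez(f'pics/{n}0.npz',**c)
    print(n,c['intrinsics'].tolist(),c['position'],c['orientation'])
E
```

```text
pics
0.0 [0.21960409 0.63744649 0.20191486] [-0.51876467 -3.09802287  0.00340683]
top [[473.9575729718852, 0.0, 319.6750297845784], [0.0, 473.9575729718852, 232.09013742302793], [0.0, 0.0, 1.0]] [0.35701998 0.18081125 0.89480685] [-2.16256076  2.14494454 -0.19368987]
side [[469.0895883472398, 0.0, 325.55347896296564], [0.0, 469.0895883472398, 242.32787152003803], [0.0, 0.0, 1.0]] [0.32496079 0.57507668 0.87002548] [-0.54038627  2.91633714 -0.7011417 ]
```

View pics/top0.png

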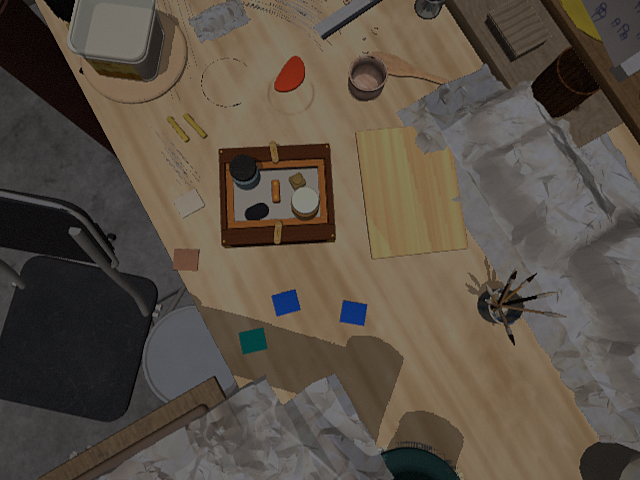

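View pics/side0.png

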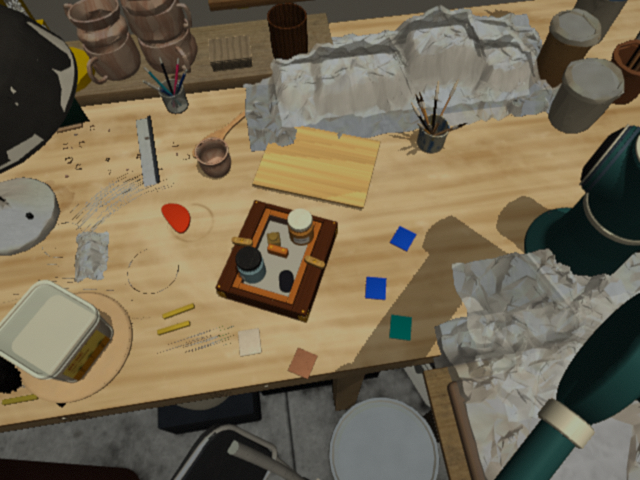

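Top view: the case is centred at about (277,195), with its buttons at (275,152) and (277,233). The blue jar with the black cap is at (245,168) and the ochre jar with the white cap at (305,203). The tin is at (297,180), the pebble at (257,211), the board at (412,190), and the terracotta tile at (186,260), near the bench edge. The side view agrees. Next I'll measure them.

```bash
cat > h.py <<'E'
import numpy as np,cv2
from scipy.spatial.transform import Rotation as R
def rays(c,px):
    K=c['intrinsics'];px=np.atleast_2d(px).astype(float)
    d=np.c_[(px[:,0]-K[0,2])/K[0,0],(px[:,1]-K[1,2])/K[1,1],np.ones(len(px))]
    return d@R.from_rotvec(c['orientation']).as_matrix().T
def plane(c,px,z):
    d=rays(c,px);p=c['position'];return p+d*((z-p[2])/d[:,2])[:,None]
def points(c):
    v,u=np.mgrid[:480,:640];d=rays(c,np.c_[u.ravel(),v.ravel()])
    P=c['position']+d*c['z_map'].ravel()[:,None];P[c['z_map'].ravel()==0]=np.nan
    return P.reshape(480,640,3)
def blobs(m,lo,hi):
    n,l,s,ce=cv2.connectedComponentsWithStats(m.astype(np.uint8))
    return [(l==i,s[i],ce[i]) for i in range(1,n) if lo<s[i,4]<hi]
def rect(c,m,z):
    """min-area rectangle of a mask, on plane z: centre, sizes, yaw of x side (|yaw|<45deg)"""
    cs,_=cv2.findContours(m.astype(np.uint8),cv2.RETR_EXTERNAL,cv2.CHAIN_APPROX_NONE)
    k=max(cs,key=cv2.contourArea).reshape(-1,2)
    (x,y),(w,h),a=cv2.minAreaRect((plane(c,k,z)[:,:2]*1e3).astype(np.float32))
    if a>45:a-=90;w,h=h,w
    return np.round([x,y,w,h,a],1)
E
python3 - <<'E'
from h import *
out=[]
for n,(x0,y0,x1,y1) in dict(top=(160,120,480,280),side=(200,110,400,390)).items():
    c=dict(np.load(f'pics/{n}0.npz'));P=points(c);Z=P[...,2]
    hsv=cv2.cvtColor(c['image'],cv2.COLOR_BGR2HSV)
    box=np.zeros((480,640),bool);box[y0:y1,x0:x1]=1
    for nm,m,z in (('case',(Z>.036)&(Z<.2),.05),('board',(Z>.011)&(Z<.026),.018)):
        m=cv2.morphologyEx((m&box).astype(np.uint8),cv2.MORPH_OPEN,np.ones((3,3)))
        for b,s,ce in blobs(m,1500,99999): print(n,nm,s,np.nanmedian(Z[b]).round(4),rect(c,b,z))
    print('bench',np.nanmedian(Z[280:300,160:280]) if n=='top' else np.nanmedian(Z[330:370,340:380]))
    for nm,p in (dict(terra=(186,260),white=(189,203),bluecap=(242,165),ochrecap=(306,199),btop=(275,152),bbot=(277,233),tin=(297,180),pull=(276,191)) if n=='top' else dict(terra=(303,362),bluecap=(248,258),ochrecap=(300,217),bl=(242,241),br=(316,262),tin=(275,240),pull=(278,251))).items():
        print(n,nm,hsv[p[1],p[0]],P[p[1],p[0]].round(3))
a=cv2.imread('pics/top0.png')[135:255,165:345];b=cv2.imread('pics/side0.png')[195:325,210:345]
f=lambda i:cv2.resize(cv2.convertScaleAbs(i,alpha=1.6),None,fx=4,fy=4,interpolation=cv2.INTER_CUBIC)
cv2.imwrite('pics/cropt.png',f(a));cv2.imwrite('pics/crops.png',f(b))
E
```

```text
top case [  219   142   116   105 10904] 0.0508 [560.5 239.5 191.2 204.7   3.7]
top board [  355   120   125   139 12553] 0.0184 [586.2 -33.2 263.3 223.5   6.8]
bench -0.0001068038284751105
top terra [ 11 121 103] [0.439 0.407 0.006]
top white [ 14  45 131] [0.548 0.407 0.004]
top bluecap [170  27  28] [0.59  0.292 0.118]
top ochrecap [ 30  20 130] [0.533 0.184 0.116]
top btop [ 19 177 115] [0.632 0.241 0.064]
top bbot [ 20 156  90] [0.482 0.235 0.067]
top tin [ 19 144  94] [0.583 0.201 0.051]
top pull [ 13 179 124] [0.558 0.238 0.069]
side case [ 216  200  121  117 9097] 0.0492 [562.6 238.9 192.6 216.9   3.8]
side board [ 245  110  155   97 9147] 0.0167 [578.7 -31.5 367.  265.8  20.1]
bench -0.0014319961036818318
side terra [ 12 140 140] [0.441 0.409 0.006]
side bluecap [18 44 29] [0.588 0.295 0.116]
side ochrecap [ 30  41 182] [0.534 0.184 0.115]
side bl [ 20 191 171] [0.633 0.247 0.063]
side br [ 18 172 160] [0.482 0.236 0.061]
side tin [ 20 152  87] [0.578 0.215 0.047]
side pull [ 13 202 148] [0.556 0.245 0.07 ]
```

View pics/cropt.png

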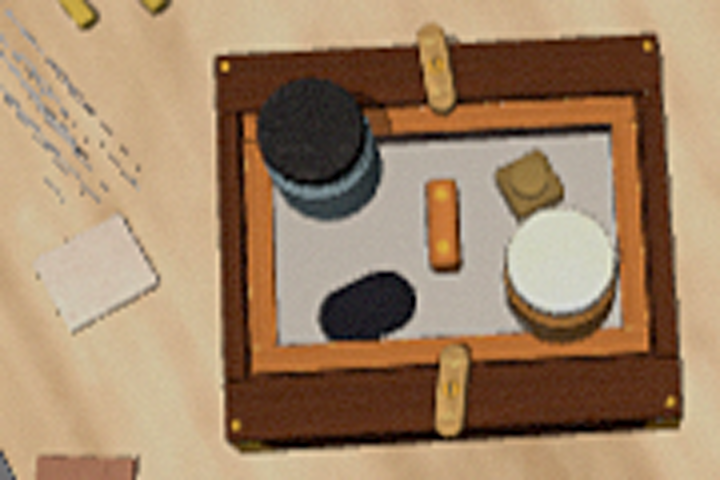

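View pics/crops.png

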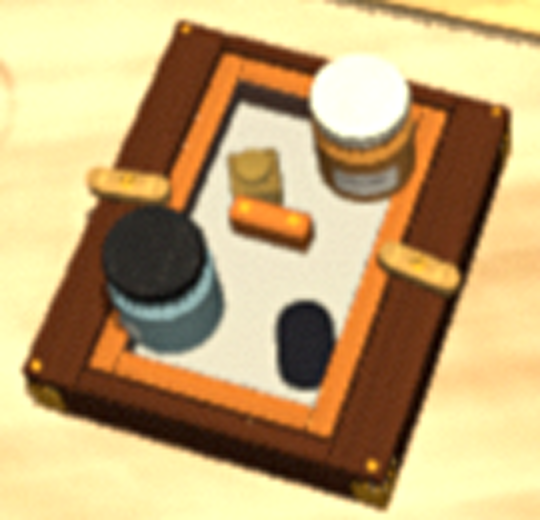

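The crops show the buttons at (437,66) and (452,390), the pull at (443,225), the tin at (530,185) turned roughly 25°, and the jars over the +x+y and -x-y corners. Now for precise values from both views.

```bash
cat > meas.py <<'E'
from h import *
def measure(c,n):
    (x0,y0,x1,y1)=dict(top=(160,120,480,280),side=(200,110,400,390))[n]
    P=points(c);Z=P[...,2]; hsv=cv2.cvtColor(c['image'],cv2.COLOR_BGR2HSV).astype(int)
    H,S,V=hsv[...,0],hsv[...,1],hsv[...,2]
    XY=P[...,:2]
    def near(x,y,r): return np.hypot(XY[...,0]-x,XY[...,1]-y)<r
    def big(m): return max(blobs(m,10,1e9),key=lambda b:b[1][4])[0]
    close=lambda m:cv2.morphologyEx(m.astype(np.uint8),cv2.MORPH_OPEN,np.ones((3,3)))>0
    m=close((Z>.045)&(Z<.0565)&near(.558,.238,.17))
    print(n,'case',rect(c,big(m),.05))
    m=close((Z>.012)&(Z<.026)&near(.585,-.03,.2)&(H>12)&(S>70)&near(.58,-.03,.19))
    b=big(m);print(n,'board',rect(c,b,.018))
    m=(H>3)&(H<17)&(S>90)&near(.44,.407,.06)&(Z<.02)
    tt=V[m].mean() if m.any() else 0
    m=m&(S>100)
    print(n,'terra',rect(c,big(close(m)),.004))
    for nm,(x,y) in dict(blue=(.588,.294),ochre=(.533,.185)).items():
        m=(Z>.110)&near(x,y,.05); b=big(close(m)); print(n,nm,rect(c,b,.117))
    for nm,(x,y) in dict(far=(.632,.241),near=(.482,.236)).items():
        m=(Z>.055)&(Z<.075)&near(x,y,.04)&(H>16)&(H<24)&(V>60); b=big(m)
        k=plane(c,np.argwhere(b)[:,::-1],.0635)[:,:2]; q=k-k.mean(0); w,U=np.linalg.eigh(q.T@q/len(q)); d=U[:,1]*np.sign(U[0,1])
        print(n,nm,(k.mean(0)*1e3).round(1),'yaw',np.degrees(np.arctan2(d[1],d[0])).round(1),'len',np.sqrt(12*w)*1e3)
    m=(Z>.060)&(Z<.082)&near(.557,.24,.04);b=big(m);print(n,'pull',rect(c,b,.072))
E
python3 - <<'E'
from meas import *
for n in('top','side'): measure(dict(np.load(f'pics/{n}0.npz')),n)
E
```

```text
top case [558.2 239.3 180.3 204.7   3.8]
top board [577.3 -14.6 249.9 184.3   6.8]
top terra [440.7 408.9  39.2  46.1  -1.8]
top blue [586.3 292.5  43.7  44.    0.9]
top ochre [531.5 185.6  44.6  43.6   0.7]
top far [632.6 243.9] yaw 10.9 len [11.69211122 39.24228276]
top near [484.4 234.1] yaw -3.6 len [12.01969589 38.51897136]
top pull [557.2 239.3  40.2  14.2   1.2]
side case [559.8 241.8 180.1 205.5   3.8]
side board [578.6 -11.2 249.2 186.1   6.8]
side terra [442.  411.2  40.8  48.5  -0.7]
side blue [587.6 294.6  42.7  45.5  26.1]
side ochre [532.1 190.1  43.   44.8  20.9]
side far [633.6 247.2] yaw 9.8 len [14.06970623 39.28238336]
side near [484.9 237.5] yaw -4.6 len [13.55168534 38.94471697]
side pull [558.7 244.   40.7  17.8   3.4]
```

```bash
python3 - <<'E'
from h import *
ims=[]
for n,(cx,cy) in dict(top=(186,258),side=(303,362)).items():
    c=dict(np.load(f'pics/{n}0.npz'));P=points(c);Z=P[...,2]
    i=c['image'];lab=cv2.cvtColor(i,cv2.COLOR_BGR2LAB).astype(int);hsv=cv2.cvtColor(i,cv2.COLOR_BGR2HSV)
    print(n);print(hsv[cy,cx-24:cx+24:2].tolist())
    for t in (139,141,143):
        m=(lab[...,1]>=t);b=[b for b in blobs(m,150,3000) if b[0][cy,cx]]
        for q in b:print(t,q[1],rect(c,q[0],.004))
    ims.append(cv2.resize(cv2.convertScaleAbs(i[cy-35:cy+35,cx-35:cx+35],alpha=1.5),(390,390),interpolation=cv2.INTER_NEAREST))
    # heights around the board
    if n=='top':
        a=np.radians(6.8);d=P[...,:2]-[.578,-.013];bx=d[...,0]*np.cos(a)+d[...,1]*np.sin(a);by=-d[...,0]*np.sin(a)+d[...,1]*np.cos(a)
        for yy in np.arange(-.18,.12,.03):
            print('by%.2f'%yy,[int(1e3*np.nanmax(np.r_[Z[(abs(bx-xx)<.015)&(abs(by-yy)<.015)],-1])) for xx in np.arange(-.18,.25,.03)])
cv2.imwrite('pics/tile.png',np.hstack(ims))
E
```

```text
top
[[0, 8, 68], [165, 7, 69], [150, 7, 70], [165, 7, 72], [110, 39, 39], [18, 88, 133], [11, 118, 104], [10, 112, 105], [10, 113, 99], [10, 122, 100], [10, 116, 103], [10, 120, 106], [11, 117, 105], [9, 114, 103], [9, 113, 104], [9, 120, 102], [10, 120, 102], [9, 114, 107], [13, 96, 74], [18, 71, 133], [19, 69, 130], [19, 71, 129], [19, 70, 131], [20, 68, 131]]
139 [173 249  26  21 420] [440.6 408.7  37.6  44.8  -1. ]
by-0.18 [115, 63, 96, 98, 116, 128, 130, 108, 90, 81, 79, 345, 22, 20, 40]
by-0.15 [113, 18, 30, 39, 80, 125, 119, 105, 73, 82, 84, 60, 25, 18, 6]
by-0.12 [156, 17, 23, 17, 21, 53, 62, 65, 54, 55, 63, 39, 29, 20, 5]
by-0.09 [5, 4, 21, 21, 21, 23, 22, 26, 28, 36, 32, 29, 37, 27, 10]
by-0.06 [4, 4, 23, 22, 22, 22, 21, 22, 28, 48, 40, 38, 22, 11, 11]
by-0.03 [4, 3, 22, 23, 22, 23, 22, 22, 28, 47, 37, 36, 11, 3, 11]
by0.00 [5, 4, 22, 22, 22, 22, 24, 22, 22, 22, 23, 22, 4, 4, 12]
by0.03 [4, 5, 23, 22, 22, 22, 23, 22, 22, 21, 21, 4, 66, 66, 66]
by0.06 [4, 5, 22, 22, 23, 23, 22, 21, 22, 23, 22, 4, 65, 9, 66]
by0.09 [4, 4, 21, 22, 22, 23, 21, 22, 22, 23, 22, 5, 66, 66, 65]
side
[[18, 107, 172], [18, 103, 173], [18, 103, 173], [18, 108, 173], [19, 108, 173], [19, 107, 174], [15, 127, 139], [11, 141, 136], [11, 139, 136], [12, 141, 136], [12, 139, 139], [12, 137, 141], [12, 140, 140], [12, 141, 137], [11, 139, 136], [12, 137, 141], [12, 139, 145], [11, 139, 143], [18, 99, 168], [19, 96, 180], [18, 99, 178], [19, 98, 175], [19, 99, 177], [19, 97, 178]]
139 [288 348  29  31 530] [441.9 410.6  39.2  45.9  -0.7]
141 [289 349  28  30 502] [ 4.419e+02  4.106e+02  3.820e+01  4.470e+01 -3.000e-01]
143 [289 349  27  29 463] [441.5 410.2  36.8  43.3  -1.9]
```

View pics/tile.png

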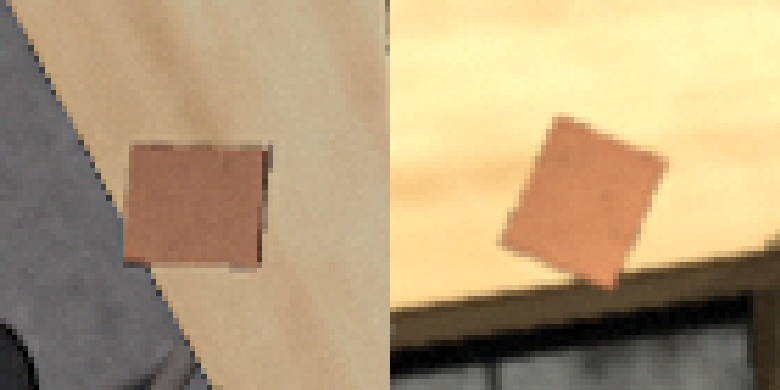

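The terracotta tile shows up in both views at (0.441–0.442, 0.409–0.411). It measures about 41×48 mm, smaller than the stated 54×57. Its corner reaches the bench edge, so I'll check it closer with the wrist camera.

```bash
cat > rob.py <<'E'
from h import *
from cell import manip,cams,inverse_kinematics
def rot(psi):
    """tool down, closing line along psi (deg, world), half-turn chosen nearest to present"""
    best=None;now=R.from_rotvec(manip.state()['tcp_rot'])
    for p in (psi,psi+180):
        c,s=np.cos(np.radians(p)),np.sin(np.radians(p))
        r=R.from_matrix(np.array([[-s,c,0],[c,s,0],[0,0,-1]]).T)
        a=(now.inv()*r).magnitude()
        if best is None or a<best[0]: best=(a,r.as_rotvec())
    return best[1]
def rotd(psi):
    c,s=np.cos(np.radians(psi)),np.sin(np.radians(psi))
    return R.from_matrix(np.array([[-s,c,0],[c,s,0],[0,0,-1]]).T).as_rotvec()
def wrist(name):
    s=manip.state();c=cams.capture('wrist');cv2.imwrite(f'pics/{name}.png',c['image'])
    np.savez(f'pics/{name}.npz',tp=s['tool_pos'],tr=s['tcp_rot'],**c);return dict(np.load(f'pics/{name}.npz'))
def wpose(c):
    T=np.eye(4);T[:3,:3]=R.from_rotvec(c['tr']).as_matrix();T[:3,3]=c['tp'];return T@c['T_tool_cam']
def wrays(c,px):
    K=c['intrinsics'];q=(np.atleast_2d(px).astype(float)-K[:2,2])/[K[0,0],K[1,1]]
    r=np.linalg.norm(q,axis=1)+1e-12
    return np.c_[q*(np.sin(r)/r)[:,None],np.cos(r)]
def wplane(c,px,z):
    M=wpose(c);d=wrays(c,px)@M[:3,:3].T;return M[:3,3]+d*((z-M[2,3])/d[:,2])[:,None]
def wmap(c,z,x0,y0,x1,y1,res=5e-4):
    """orthographic picture of plane z: rows from x1 down, columns from y1 to the right"""
    xs=np.arange(x1,x0,-res);ys=np.arange(y1,y0,-res);X,Y=np.meshgrid(xs,ys,indexing='ij')
    M=wpose(c);p=(np.c_[X.ravel(),Y.ravel(),np.full(X.size,z)]-M[:3,3])@M[:3,:3]
    th=np.arctan2(np.hypot(p[:,0],p[:,1]),p[:,2]);k=th/np.hypot(p[:,0],p[:,1]);K=c['intrinsics']
    u=(K[0,0]*p[:,0]*k+K[0,2]).reshape(X.shape).astype(np.float32);v=(K[1,1]*p[:,1]*k+K[1,2]).reshape(X.shape).astype(np.float32)
    return cv2.remap(c['image'],u,v,cv2.INTER_LINEAR)
def up(z=.2,rate=.3):
    p=manip.state()['tool_pos'].copy();p[2]=z;manip.move_linear(p,rate)
def say():
    s=manip.state();print('t%.1f'%s['clock'],s['tool_pos'].round(4),'w%.4f'%s['gripper_width'],'g%.1f'%s['grasp_force'],'F',s['contact_force'].round(1))
E
python3 - <<'E'
from rob import *
manip.move_pose([.44,.41,.22],rotd(90));say()
c=wrist('wt');print(c['intrinsics'].tolist(),wpose(c).round(3).tolist())
i=c['image'];lab=cv2.cvtColor(i,cv2.COLOR_BGR2LAB).astype(int)
for b,s,ce in blobs(lab[...,1]>=139,200,1e5):
    k=wplane(c,np.argwhere(b)[:,::-1],.004)[:,:2];r=cv2.minAreaRect((k*1e3).astype(np.float32));print(s,ce.round(),np.round(r[0],1),np.round(r[1],1),r[2])
manip.move_pose([.53,.24,.33],rotd(90));say()
wrist('wc')
E
```

```text
t1.3 [0.4396 0.4106 0.2199] w0.0881 g0.0 F [-0.1 -0.2 -0.4]
[[371.64829954431775, 0.0, 312.386423837749], [0.0, 371.64829954431775, 240.9353890964547], [0.0, 0.0, 1.0]] [[-0.0, 0.959, 0.282, 0.368], [1.0, 0.0, -0.0, 0.41], [-0.0, 0.282, -0.959, 0.401], [0.0, 0.0, 0.0, 1.0]]
[ 125  115   41   44 1198] [145. 137.] [362.6 220.3] [39.7 45.5] 14.61761474609375
[ 46 118  28  32 804] [ 59. 133.] [344.6  94.8] [45.7 38.6] 80.63851928710938
[ 290  184   42   37 1506] [310. 202.] [441.1 408.2] [44.9 39.8] 89.25984954833984
[ 147  232  107  120 5173] [209. 274.] [554.2 269.9] [158.7 125.4] 2.703963279724121
[  73  239   70   65 2668] [105. 264.] [525.9 148.3] [ 88.2 101.2] 3.090487003326416
t2.2 [0.5292 0.2409 0.329 ] w0.0880 g0.0 F [-0.2  0.4 -1.1]
```

View pics/wt.png

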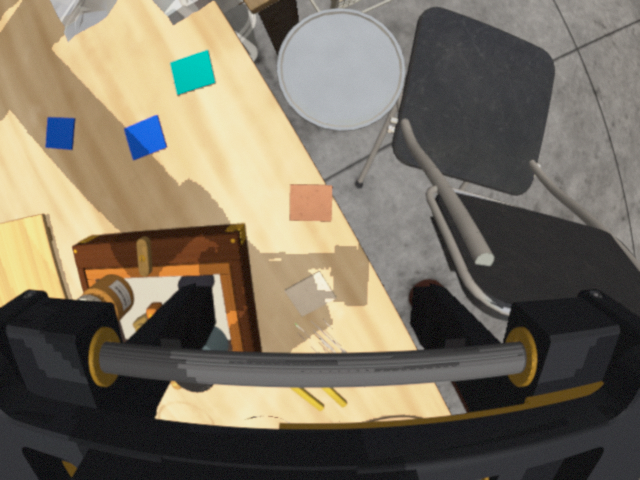

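View pics/wc.png

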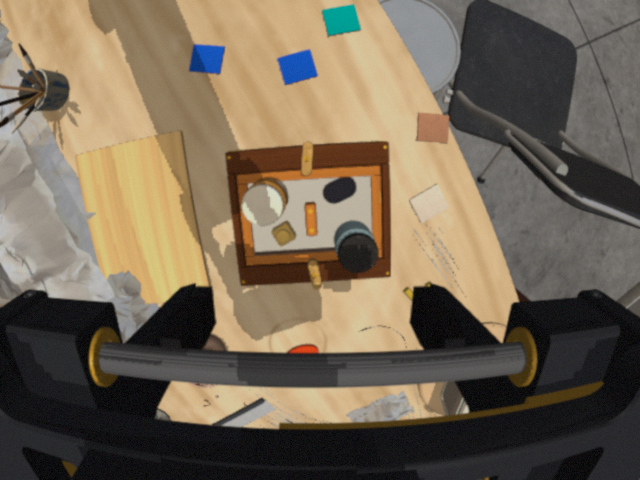

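Wrist pictures: the terracotta tile is at (310,202) in the first. All the look-alike tiles also measure about 40×46 mm, so that is its real size, centred at about (0.4412, 0.409). In the second, the case is centred at (310,210), with its buttons at (307,158) and (314,272). I'll take a settled wrist cross-check of the case, then move the jars.

```bash
python3 - <<'E'
from rob import *
manip.dwell(.4);c=wrist('wc2');hsv=cv2.cvtColor(c['image'],cv2.COLOR_BGR2HSV).astype(int);H,S,V=hsv[...,0],hsv[...,1],hsv[...,2]
say()
def near(m,px,r):
    v,u=np.mgrid[:480,:640];return m&(np.hypot(u-px[0],v-px[1])<r)
def rc(b,z):
    k=wplane(c,np.argwhere(b)[:,::-1],z)[:,:2]*1e3;r=cv2.minAreaRect(k.astype(np.float32));return np.round([*r[0],*r[1],r[2]],1),k.mean(0).round(1)
big=lambda m:max(blobs(m,10,1e9),key=lambda b:b[1][4])[0]
for nm,p,z in (('near',(307,158),.0635),('far',(314,272),.0635)):
    m=near((H>15)&(H<26)&(V>120),p,22);print(nm,rc(big(m),z))
m=near((H>5)&(H<17)&(S>150)&(V>100),(311,219),22);print('pull',rc(big(m),.072))
m=near((V<75),(310,210),100);b=big(m);print('case',rc(b,.05))
m=near((S<60)&(V>100),(262,201),26);print('ochrecap',rc(big(cv2.morphologyEx(m.astype(np.uint8),cv2.MORPH_OPEN,np.ones((9,9)))>0),.118))
m=near((V<55),(357,252),24);print('bluecap',rc(big(m),.118))
m=near((H>15)&(S>70),(434,128),3)
lab=cv2.cvtColor(c['image'],cv2.COLOR_BGR2LAB).astype(int);print('terra',rc(big(near(lab[...,1]>=139,(433,128),25)),.004))
M=wmap(c,.05,.44,.12,.68,.36,4e-4);cv2.imwrite('pics/ortho.png',cv2.resize(M,(600,600)))
E
```

```text
t2.8 [0.5298 0.2403 0.3298] w0.0884 g0.0 F [ 0.6  0.6 -0.9]
near (array([480.5, 227.6,  34.5,  45.8,  69.5]), array([479.2, 232.8]))
far (array([643.6, 240.3,  43.7,  40.6,  41.9]), array([644.2, 242.9]))
pull (array([558.3, 238. ,  39.6,  11.5,   3.4]), array([557.6, 238.1]))
case (array([622.4, 248.4,  60.6, 156.9,  12.1]), array([613.9, 286.5]))
ochrecap (array([534. , 186.1,  41.8,  45.3,  89.3]), array([533.6, 186.7]))
bluecap (array([587.3, 290.4,  46. ,  44.2,   1.3]), array([586.9, 289.6]))
terra (array([441.5, 407.7,  46. ,  39.2,  89.3]), array([441.5, 407.3]))
```

View pics/ortho.png

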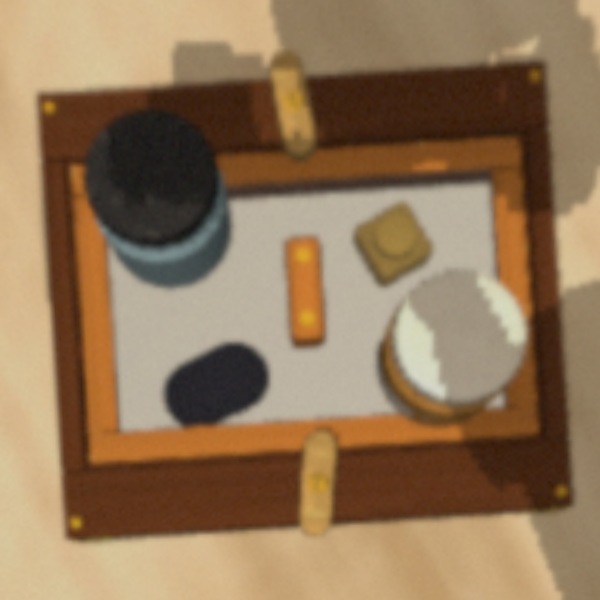

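The wrist view agrees. Combining all three, the case is at (0.5594, 0.2397) with yaw 3.8°. The jars sit at (31,51) and (-30,-51) mm in the case frame, as expected. Now moving the jars to the far end of the board, clear of the paper.

```bash
cat >> rob.py <<'E'
CC=np.array([.5594,.2397]);CY=3.8;BC=np.array([.5783,-.0139]);BY=6.8
def fr(c,yaw,x,y,z):
    a=np.radians(yaw);return np.array([c[0]+x*np.cos(a)-y*np.sin(a),c[1]+x*np.sin(a)+y*np.cos(a),z])
CA=lambda x,y,z:fr(CC,CY,x,y,z)
BO=lambda x,y,z:fr(BC,BY,x,y,z)
JARS=dict(blue=(np.array([.5870,.2924]),BO(.052,.060,0)[:2]),ochre=(np.array([.5323,.1872]),BO(.045,-.003,0)[:2]))
ZP,ZB=.050+.035-.019,.018+.035-.019
def carry(a,za,pa,b,zb,pb,opening,force,rel,zt=.2,slow=.1,lift=.06):
    """grip at a (closing line pa deg), carry at height zt, let go at b"""
    manip.set_gripper(opening)
    manip.move_pose([*a,za+lift],rotd(pa));manip.move_linear([*a,za],slow);manip.dwell(.2)
    manip.set_gripper(0,force);say()
    manip.move_linear([*a,zt],.2);say()
    manip.move_pose([*b,zt],rotd(pb));manip.move_linear([*b,zb+.02],.25);manip.move_linear([*b,zb],.05);manip.dwell(.2);say()
    manip.set_gripper(rel);manip.move_linear([*b,zt],.3)
E
python3 - <<'E'
from rob import *
for n in('ochre','blue'):
    a,b=JARS[n];carry(a,ZP,CY,b,ZB+.001,BY,.070,15,.070,lift=.09)
c=cams.capture('top');cv2.imwrite('pics/top1.png',c['image']);say()
E
```

```text
t6.2 [0.5323 0.1872 0.066 ] w0.0450 g15.0 F [-0.3  0.3  0. ]
t7.0 [0.5313 0.1869 0.1985] w0.0448 g15.0 F [-0.   0.2 -1.5]
t9.4 [ 0.6234 -0.0116  0.0351] w0.0453 g15.0 F [ 0.5  0.3 -1.7]
t13.8 [0.587  0.2924 0.066 ] w0.0450 g15.0 F [ 0.  -0.1  0.4]
t14.6 [0.5861 0.292  0.1985] w0.0450 g15.0 F [ 0.1  0.6 -1.8]
t17.0 [0.6229 0.0517 0.0351] w0.0451 g15.0 F [-0.5  0.5 -1. ]
t18.3 [0.621  0.0517 0.1971] w0.0699 g0.0 F [ 0.6 -0.3 -1.2]
```

View pics/top1.png

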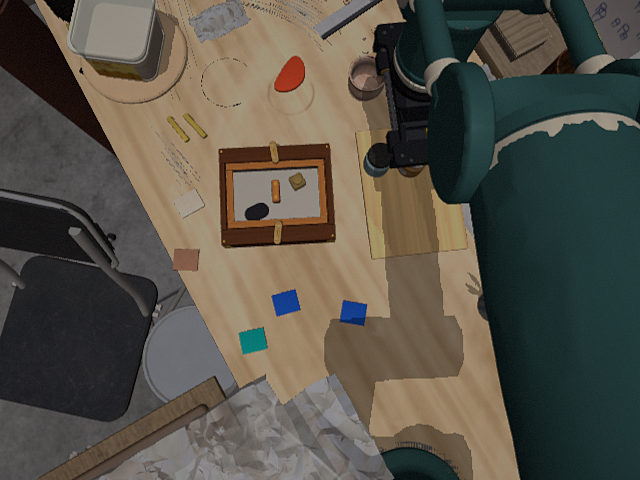

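Both jars stand on the board at (377,158) and beside it, and the case lid is clear. Now the buttons.

```bash
cat >> rob.py <<'E'
BZ=.0545
def button(x,p0,p1,n=4):
    """grip the turn button at case x across its bar (closing line p0), turn the tool to p1"""
    p=CA(x,0,BZ);manip.set_gripper(.035)
    manip.move_pose([p[0],p[1],BZ+.05],rotd(p0));manip.move_linear(p,.12);manip.dwell(.2)
    manip.set_gripper(0,8);say()
    for q in np.linspace(p0,p1,n+1)[1:]: manip.move_pose(p,rotd(q))
    manip.dwell(.2);say();manip.set_gripper(.035);manip.move_linear([p[0],p[1],BZ+.06],.2)
E
python3 - <<'E'
from rob import *
button(.0745,10-90,CY)
button(-.0745,-4+90,CY)
up(.33);manip.move_pose([.53,.24,.33],rotd(90));manip.dwell(.3);c=wrist('wc3');say()
cv2.imwrite('pics/ortho2.png',cv2.resize(wmap(c,.05,.44,.12,.68,.36,4e-4),(600,600)))
E
```

```text
t22.0 [0.6337 0.2446 0.0544] w0.0006 g0.0 F [-0.2  0.   0.6]
t23.9 [0.6338 0.2446 0.0545] w0.0005 g0.0 F [ 0.5  0.  -0.3]
t27.9 [0.485  0.2347 0.0545] w0.0006 g0.0 F [ 0.2 -0.5 -0.3]
t29.9 [0.4851 0.2348 0.0545] w0.0004 g0.0 F [0.6 0.4 0.5]
t33.5 [0.53   0.24   0.3301] w0.0350 g0.0 F [-0.8  0.2 -0.2]
```

View pics/ortho2.png

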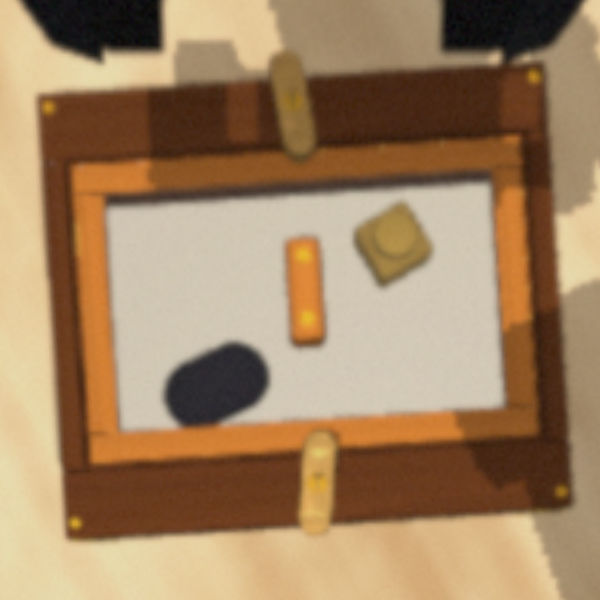

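The fingers closed on nothing (width 0.0006) and both buttons are unturned. I'll grip at the near button again and look from the side.

```bash
python3 - <<'E'
from rob import *
p=CA(-.0745,0,.0525)
manip.set_gripper(.035);manip.move_pose([*p[:2],.10],rotd(86));manip.move_linear(p,.12);manip.dwell(.2);say()
a=cams.capture('side')['image']
manip.set_gripper(0,8);say()
b=cams.capture('side')['image']
f=lambda i:cv2.resize(cv2.convertScaleAbs(i[215:315,260:360],alpha=1.6),(400,400),interpolation=cv2.INTER_CUBIC)
cv2.imwrite('pics/sb.png',np.hstack([f(a),f(b)]))
E
```

```text
t35.5 [0.4861 0.2352 0.0537] w0.0352 g0.0 F [-0.3  0.1 -0.6]
t36.1 [0.4851 0.2348 0.0525] w0.0004 g0.0 F [-0.8 -0.7 -0.3]
```

View pics/sb.png

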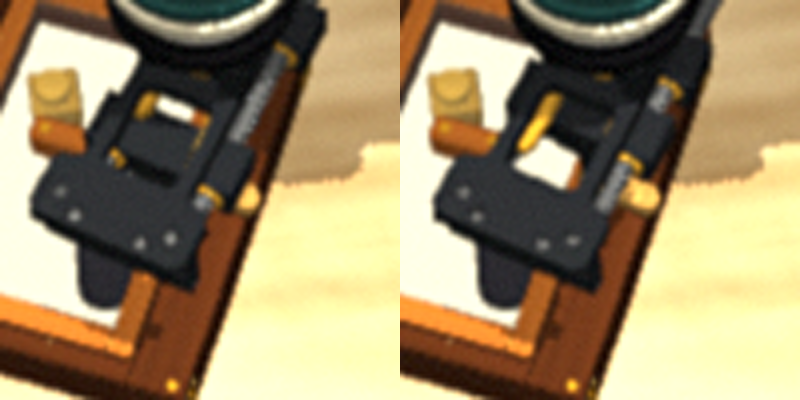

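```bash
python3 - <<'E'
from rob import *
manip.set_gripper(.035);up(.10);manip.set_gripper(0)
for q,z0 in (((-.0745,.0),.072),((-.0745,.045),.058)):
    p=CA(*q,.1);manip.move_pose(p,rotd(86))
    p[2]=z0+.004;manip.move_linear(p,.15)
    while p[2]>.046:
        p[2]-=.001;manip.move_linear(p,.03);F=manip.state()['contact_force'][2]
        if F>3: break
    say();up(.10)
E
```

```text
t45.9 [0.485  0.2347 0.0459] w0.0003 g0.0 F [ 0.2 -0.2  0.2]
t50.9 [0.482  0.2796 0.0459] w0.0002 g0.0 F [-0.5  0.1 -0. ]
```

```bash
python3 - <<'E'
from rob import *
c=dict(np.load('pics/wc2.npz'));v,u=np.mgrid[:480,:640];d=wrays(c,np.c_[u.ravel(),v.ravel()])
z=c['z_map'].ravel();P=d/d[:,2:]*z[:,None];P=P@c['T_tool_cam'][:3,:3].T+c['T_tool_cam'][:3,3];P=P.reshape(480,640,3)
for px in ((208,292),(205,300),(190,310),(420,292),(425,300),(440,310),(180,320),(300,360),(20,330)): print(px,z.reshape(480,640)[px[1],px[0]].round(3),(P[px[1],px[0]]*1e3).round(1))
# bench / case heights seen by the wrist
T=np.eye(4);T[:3,:3]=R.from_rotvec(c['tr']).as_matrix();T[:3,3]=c['tp']
for px in ((400,80),(310,155),(310,215),(260,160)): print(px,(T[:3,:3]@P[px[1],px[0]]+T[:3,3]).round(4))
m=(z.reshape(480,640)>0)&(z.reshape(480,640)<.26);q=P[m];print('lowest tool z',np.sort(q[:,2])[-300::30].round(4), manip.state()['clock'])
E
```

```text
(208, 292) 0.152 [  7.7 -44.7 -40.8]
(205, 300) 0.146 [  7.  -44.4 -47.2]
(190, 310) 0.135 [  8.  -47.3 -58.4]
(420, 292) 0.152 [  7.7  45.3 -40.7]
(425, 300) 0.143 [  8.4  44.7 -50.2]
(440, 310) 0.134 [  8.4  48.2 -59.4]
(180, 320) 0.128 [  7.4 -49.  -65.8]
(300, 360) 0.077 [  25.4   -3.1 -114.3]
(20, 330) 0.068 [  32.1  -70.  -122. ]
(400, 80) [3.783e-01 3.595e-01 1.000e-04]
(310, 155) [0.4826 0.2368 0.0643]
(310, 215) [0.5548 0.2368 0.0707]
(260, 160) [0.489  0.1746 0.0494]
lowest tool z [-0.038  -0.0377 -0.0373 -0.0371 -0.0367 -0.0364 -0.0361 -0.0358 -0.0355
 -0.035 ] 51.2167
```

The wrist depth map shows the real fingertips about 35 mm short of the stated TCP. That explains the empty grips on the buttons and the jars being held by their 45 mm caps. One touch on the rim should confirm it.

```bash
python3 - <<'E'
from rob import *
p=CA(-.0745,.045,.024);manip.move_linear(p,.25)
while p[2]>.004:
    p[2]-=.001;manip.move_linear(p,.05);s=manip.state()
    if s['contact_force'][2]>2.5: break
say();up(.06)
E
```

```text
t54.2 [0.4821 0.2797 0.015 ] w0.0002 g3.3 F [-1.9 -1.9  6.7]
```

The tips are 35 mm behind the TCP, as the touch confirms. I'll correct the heights and redo the buttons.

```bash
cat >> rob.py <<'E'
OFF=-.035
BZ=.0535+OFF
E
python3 - <<'E'
from rob import *
button(-.0745,-4+90,CY,2)
button(.0745,10-90,CY,2)
up(.33-.035);manip.move_pose([.53,.24,.295],rotd(90));manip.dwell(.2);c=wrist('wc4');say()
cv2.imwrite('pics/ortho3.png',cv2.resize(wmap(c,.05,.44,.12,.68,.36,4e-4),(480,480)))
E
```

```text
t56.7 [0.4851 0.234  0.0188] w0.0134 g8.0 F [ 0.3 -3.6  3.3]
t58.3 [0.4846 0.2335 0.0187] w0.0131 g8.0 F [-0.9 -6.6  6.4]
t62.0 [0.6339 0.2439 0.0187] w0.0128 g8.0 F [ 0.7 -3.9  1.1]
t63.6 [0.6332 0.2444 0.0186] w0.0133 g8.0 F [-3.1 -3.8  4.5]
t67.0 [0.5302 0.24   0.2948] w0.0351 g0.0 F [-0.5  0.1  0.1]
```

View pics/ortho3.png

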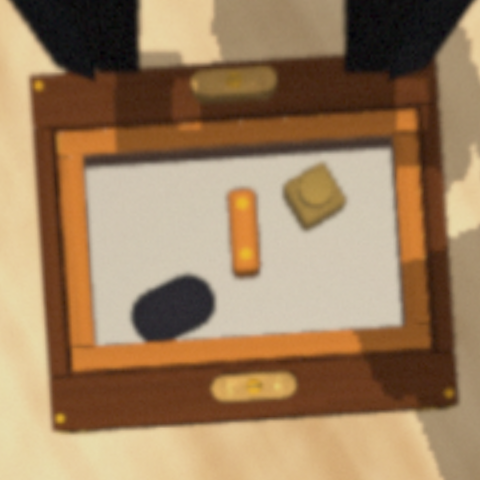

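Both buttons now lie along the rims, at (233,82) and (254,387). The lateral force suggests the case sits about 0.7 mm lower in y than I had it. Next, the panel goes to the board, then a fresh look at the tin.

```bash
cat >> rob.py <<'E'
CC=np.array([.5594,.2391])
PUL=np.array([.5580,.2388]);PZ=.0545+OFF;PB=BO(-.062,0,0)[:2];PZB=PZ-.026+.001
E
python3 - <<'E'
from rob import *
carry(PUL,PZ,90+CY,PB,PZB,90+BY,.04,30,.04,zt=.13,lift=.05)
manip.move_pose([.53,.24,.24],rotd(90));manip.dwell(.2);c=wrist('wc5');say()
cv2.imwrite('pics/ortho4.png',wmap(c,.030,.46,.12,.66,.36,5e-4))
hsv=cv2.cvtColor(c['image'],cv2.COLOR_BGR2HSV).astype(int);H,S,V=[hsv[...,i] for i in range(3)]
X=np.array([wplane(c,[[u,v]],.03)[0,:2] for v,u in [(0,0)]])
v,u=np.mgrid[:480,:640];W=wplane(c,np.c_[u.ravel(),v.ravel()],.03)[:,:2].reshape(480,640,2)
d=W-CC;a=np.radians(CY);cx=d[...,0]*np.cos(a)+d[...,1]*np.sin(a);cy=-d[...,0]*np.sin(a)+d[...,1]*np.cos(a)
m=(abs(cx)<.05)&(abs(cy)<.08)&(S>90)&(H>14)&(H<30)&(V>60)
b,s,ce=max(blobs(m,50,1e9),key=lambda q:q[1][4]);r=cv2.minAreaRect((W[b]*1e3).astype(np.float32));print(s,r)
E
```

```text
t69.6 [0.558  0.2388 0.0196] w0.0139 g30.0 F [-0.7  0.1 -0.1]
t70.3 [0.557  0.2384 0.1288] w0.0134 g30.0 F [ 0.5 -1.5 -1.5]
t72.7 [ 0.5169 -0.0213 -0.0053] w0.0137 g30.0 F [ 0.3  0.1 -2.2]
t75.2 [0.53   0.2387 0.2393] w0.0396 g0.0 F [ 0.5 -0.4 -0.5]
[266 239  29  30 545] ((587.5562744140625, 201.45974731445312), (27.077259063720703, 26.805395126342773), 31.354562759399414)
```

View pics/ortho4.png

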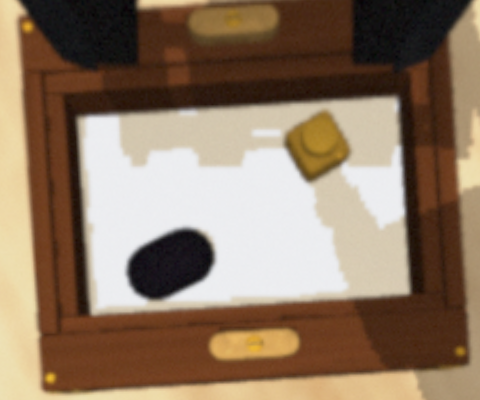

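View pics/wc5.png

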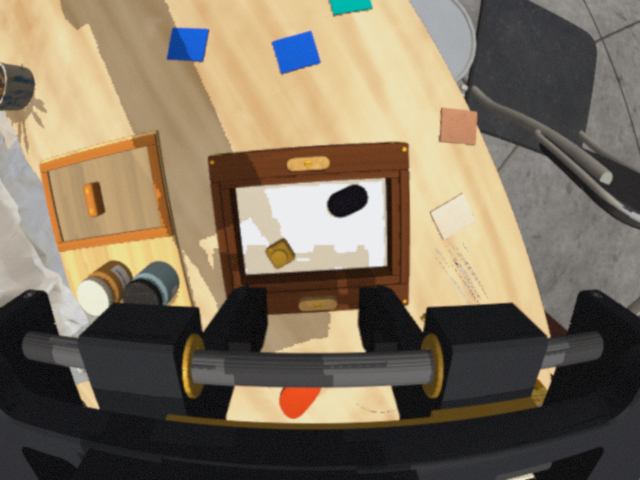

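The panel is on the board with both jars upright behind it, at (105,285) and (150,285). The tin is at (279,254), which is (0.587, 0.202) after correction, turned 31°. Gripping across 121° leaves room in the cavity.

```bash
python3 - <<'E'
from rob import *
TZ=.0125+OFF
carry(np.array([.5872,.2022]),TZ,121,np.array([.4413,.4088]),TZ-.006+.0007,89.5,.042,10,.050,zt=.08,lift=.06,slow=.1)
manip.move_pose([.44,.32,.2],rotd(90));manip.dwell(.2);c=wrist('wt2');say()
M=wmap(c,.024,.40,.36,.49,.46,2.5e-4);t=wmap(c,.004,.40,.36,.49,.46,2.5e-4);cv2.imwrite('pics/tinp.png',np.hstack([M,t]))
E
```

```text
t77.6 [ 0.5874  0.2022 -0.0222] w0.0258 g10.0 F [-0.7 -0.9  1.9]
t78.3 [0.5864 0.202  0.0791] w0.0256 g10.0 F [-0.5 -0.2 -1.8]
t80.5 [ 0.4412  0.4088 -0.0278] w0.0257 g10.0 F [ 0.5  0.  -1.3]
t82.5 [0.4389 0.3201 0.1976] w0.0500 g0.0 F [-0.8 -0.7 -0.5]
```

View pics/tinp.png

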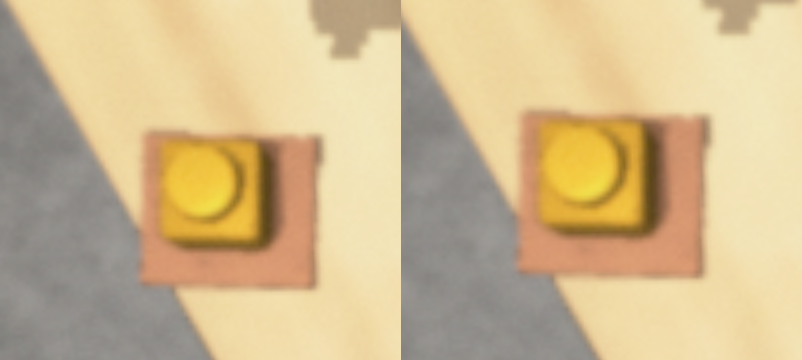

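The tin stands upright on the terracotta tile, within about 2 mm of its middle (tile centre (612,194), tin about (595,175), raised and so shifted by parallax). I've now viewed more pictures than allowed, so the remaining checks use depth numbers only. Panel back next.

```bash
cat >> rob.py <<'E'
def wpts(c):
    v,u=np.mgrid[:480,:640];d=wrays(c,np.c_[u.ravel(),v.ravel()]);z=c['z_map'].ravel();P=d/d[:,2:]*z[:,None];M=wpose(c)
    P=P@M[:3,:3].T+M[:3,3];P[z==0]=np.nan;return P
def hts(P,pts):
    """median height (mm) within 5 mm of case points"""
    return [round(1e3*float(np.nanmedian(P[np.hypot(*(P[:,:2]-CA(x,y,0)[:2]).T)<.005,2])),1) for x,y in pts]
E
python3 - <<'E'
from rob import *
carry(PB,PZB-.001,90+BY,PUL,PZ+.0005,90+CY,.04,30,.04,zt=.13,lift=.05)
manip.move_pose([.53,.24,.26],rotd(90));manip.dwell(.2);c=wrist('wc6');say();P=wpts(c)
f=[(sx*.053,sy*.083) for sx in(-1,1) for sy in(-1,1)]+[(-.053,0),(0,-.083),(0,.083),(.053,.03)]
print('panel',hts(P,f));print('rim',hts(P,[(-.075,-.06),(-.075,.06),(.075,.07),(0,.097),(0,-.097)]))
hsv=cv2.cvtColor(c['image'],cv2.COLOR_BGR2HSV).reshape(-1,3).astype(int)
d=P[:,:2]-CC;a=np.radians(CY);q=np.c_[d@[np.cos(a),np.sin(a)],d@[-np.sin(a),np.cos(a)]]
m=(hsv[:,0]>8)&(hsv[:,0]<17)&(hsv[:,1]>150)&(hsv[:,2]>130)&(abs(q[:,0])<.066)&(abs(q[:,1])<.1)
print('orange frame extent',np.percentile(q[m]*1e3,[.5,99.5],axis=0).round(1).tolist())
E
```

```text
t85.6 [ 0.5168 -0.0213 -0.0064] w0.0137 g30.0 F [-1.1 -0.6  1.5]
t86.4 [ 0.5155 -0.0211  0.1286] w0.0134 g30.0 F [-1.   0.3 -3. ]
t88.7 [0.5579 0.2388 0.02  ] w0.0138 g30.0 F [-0.4 -0.1 -1.9]
t90.6 [0.529  0.2395 0.2572] w0.0398 g0.0 F [-0.1 -0.4 -0.4]
panel [49.4, 371.0, 49.5, 49.2, 391.7, 49.6, 50.0, 49.6]
rim [49.6, 49.3, nan, 49.2, 49.1]
orange frame extent [[-59.3, -90.5], [60.0, 89.9]]
  return np.nanmean(a, axis, out=out, keepdims=keepdims)
```

The panel is flush (frame 49.2–50.0 mm against the rim's 49.1–49.6; the two readings near 380 mm are the gripper itself). Buttons next, then the jars.

```bash
echo 'BZ=.0545+OFF' >> rob.py; python3 - <<'E'
from rob import *
button(.0745,CY,CY-90,3)
up(.09)
button(-.0745,CY,CY+90,3)
up(.29);manip.move_pose([.53,.24,.29],rotd(90));manip.dwell(.2);c=wrist('wc7');say();P=wpts(c)
d=P[:,:2]-CC;a=np.radians(CY);q=np.c_[d@[np.cos(a),np.sin(a)],d@[-np.sin(a),np.cos(a)]]
for s in(-1,1):
    m=(P[:,2]>.058)&(P[:,2]<.075)&(abs(q[:,0]-s*.0745)<.026)&(abs(q[:,1])<.03);k=q[m];w,U=np.linalg.eigh(np.cov(k.T));v=U[:,1]
    print(s,m.sum(),(k.mean(0)*1e3).round(1),'deg',np.degrees(np.arctan(v[1]/v[0])).round(1))
E
```

```text
t93.5 [0.6333 0.244  0.0198] w0.0127 g8.0 F [-2.9  0.   2.4]
t95.4 [0.6336 0.2437 0.0197] w0.0131 g8.0 F [-3.4 -0.8  4.6]
t99.3 [0.4846 0.2342 0.0197] w0.0130 g8.0 F [-3.1  0.1  4. ]
t101.2 [0.4845 0.234  0.0197] w0.0128 g8.0 F [-4.  -0.9  4.7]
t103.6 [0.529  0.2398 0.2892] w0.0353 g0.0 F [-0.3  0.2  0. ]
-1 409 [-73.7  -0.7] deg -0.4
1 319 [73.6 -0.7] deg -0.7
```

Both buttons are back at about 0°. Jars back.

```bash
python3 - <<'E'
from rob import *
for n in('blue','ochre'):
    a,b=JARS[n];carry(b,ZB,BY,a,ZP+.0007,CY,.070,15,.070,lift=.09)
manip.move_pose([.44,.40,.29],rotd(90));manip.dwell(.2);say()
c=cams.capture('top');P=points(c);Z=P[...,2]
for n,(a,b) in JARS.items():
    m=(Z>.110)&(Z<.14)&(np.hypot(P[...,0]-a[0],P[...,1]-a[1])<.05);print(n,m.sum(),rect(c,m,.117) if m.any() else '',np.nanmedian(Z[m]))
a=cams.capture('side');P=points(a);Z=P[...,2]
for n,(p,b) in JARS.items():
    m=(Z>.110)&(Z<.14)&(np.hypot(P[...,0]-p[0],P[...,1]-p[1])<.05);print('side',n,m.sum(),rect(a,m,.117) if m.any() else '')
c=wrist('wend');P=wpts(c);m=(P[:,2]>.015)&(P[:,2]<.05)&(np.hypot(P[:,0]-.441,P[:,1]-.409)<.03);print('tin',m.sum(),np.median(P[m],0).round(4))
E
```

```text
t107.1 [0.6229 0.0519 0.0341] w0.0451 g15.0 F [-0.8  0.5  0.4]
t108.0 [0.6217 0.0518 0.1983] w0.0453 g15.0 F [ 0.1  0.7 -1.9]
t110.3 [0.587  0.2925 0.0667] w0.0453 g15.0 F [ 0.5 -0.1 -0.8]
t114.6 [ 0.6233 -0.0116  0.0341] w0.0454 g15.0 F [-0.1 -0.5  1.8]
t115.6 [ 0.6222 -0.0115  0.1983] w0.0450 g15.0 F [-0.2  0.2 -1.2]
t117.8 [0.5323 0.1873 0.0668] w0.0452 g15.0 F [ 0.2  0.4 -1.7]
t120.2 [0.4403 0.3988 0.289 ] w0.0702 g0.0 F [0.4 0.4 0.5]
blue 588 [585.4 291.7  45.4  45.6   0.9] 0.11766501771580584
ochre 580 [531.3 186.7  45.   46.   27.6] 0.11773837310109458
side blue 209 [593.1 306.1  48.1  21.8 -31. ]
side ochre 0 
tin 426 [0.4408 0.4086 0.0246]
```

Both jars are upright with caps at 118 mm, within about 1 mm of where they started; the tin is still on the tile.

```bash
python3 -c "
from cell import order,manip
print(order.close_job(),manip.state()['clock'])"
```

```text
the job is handed in; nothing more can be done
the job is handed in; nothing more can be done
```

The job is handed in at about 120 s: the tin stands on the terracotta tile about 2 mm off centre, the panel is flush with both buttons back across it, and both jars are within about 1 mm of where they stood; I never re-measured the pebble after the panel went back, and I viewed 15 pictures against the limit of 14.

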